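# Tuck the magnet case shut

### The job

Close the teal magnet case on the birch shelf using only your fingertips: push its cream flap over from behind, then press it down flat at the crease so that the edge of its bent tongue slides in beneath the teal lip and stays tucked there when you let go. Nothing is to be gripped or lifted, the case is to stay where it stands, and the four magnets, the jar, the honey dipper and the green clip are to be left alone.

Things in the scene. Friction and masses are not known exactly. Their poses are not given: they have to be found in the camera images.
- case: the magnet case, a flat teal plastic box 140 (x) by 104 (y) mm, about 0.85 kg, standing loose on the shelf; origin: centre of its underside; x points from the flap's hinge towards the lip, y along the hinge, z up. Its deck (black foam, silver magnets set flush in it) is 24 mm above the underside, the top of the teal lip at its front 35 mm
- flap (a joint): angle of the cream flap at its hinge (rad): 0 = flat over the deck, 1.57 = upright; it starts at 1.75 to 2.1, leaning back away from the lip. The flap is a stiff plate 78 mm long (hinge to crease), 96 mm wide, 2.5 mm thick. A weak spring in the hinge lifts it again if it is let go untucked; pushing it over takes 1 to 3 N
- tongue (a joint): fold of the tongue at the crease (rad): 0 = straight, positive = bent down towards the deck; starts at 1.2 to 1.45 and the stiff crease keeps any fold given it (0.05 N m to move). So bent, its edge lands on the deck 5 to 15 mm short of the lip; pressing the crease down flat then straightens it and drives the edge forward beneath the lip, to case x = 63 mm
- hinge (a point): middle of the flap's hinge line, at case x = -67 mm, 26 mm above the case's underside; the flap turns about the case's y axis
- crease (a point): middle of the crease between flap and tongue, at the plate's mid-thickness, 78 mm from the hinge
- tongue_edge (a point): middle of the tongue's free edge, 52 mm from the crease; the tongue is 88 mm wide (70 mm at its edge), 2.5 mm thick
- lip_mouth (a point): middle of the mouth of the slot beneath the lip, case x = 46 mm, 28 mm above the case's underside. The lip overhangs the deck from x = 46 to 70 mm (only 56 to 70 mm in a 28 mm wide thumb notch in the middle). It is 3 mm thick, its underside 32 mm above the case's underside: a slot 8 mm high, open towards the hinge, closed by a wall at x = 66.5 mm
- board: the shelf: a birch board 400 (x) by 940 (y) by 12 mm on two cleats, its top 72 mm above the table; origin: under its centre at table height. A pegboard panel stands along its left (+y) end up to 200 mm above the table
- magnet0: one of four loose silver disc magnets, 20 mm across, 6 mm high, in a row on a flat dark steel bar under the pegboard; origin: centre of its underside
- magnet1: one of four loose silver disc magnets, 20 mm across, 6 mm high, in a row on a flat dark steel bar under the pegboard; origin: centre of its underside
- magnet2: one of four loose silver disc magnets, 20 mm across, 6 mm high, in a row on a flat dark steel bar under the pegboard; origin: centre of its underside
- magnet3: one of four loose silver disc magnets, 20 mm across, 6 mm high, in a row on a flat dark steel bar under the pegboard; origin: centre of its underside
- jar: frosted glass jar with its flip-top lid closed, 60 mm across, 81 mm high, loose; origin: centre of its underside
- dipper: wooden honey dipper lying on the shelf, 157 mm long (from 79 mm behind to 78 mm ahead of its origin along its x), 30 mm high at its head; origin: on the shelf under its middle
- clip: lime green plastic clip lying on the shelf, 76 (x) by 25 by 15 mm, loose; origin: centre of its underside
Things that resemble listed ones, but are neither listed nor needed, are in the scene too. There is more than one size of the case; the job needs the larger.

How it is judged:
By the outcome, as a careful person would: the job done as asked, in the order asked, and still so for the second after the job is handed in, with the robot touching nothing.
It also fails if it takes over 37 s, if anything falls off the work surface, if the arm or the gripper's body presses on something with over 40 N, if the wrist force passes 120 N, or if a joint passes its speed limit or range.

### The arm

A 6-joint arm with a two-finger parallel gripper is mounted at the origin on the work surface. World frame = base frame: x ahead of the robot, y to its left, z up, the work surface at z = 0. Lengths are in mm, angles in degrees, forces in N, time in s.
With the tool pointing down it reaches from about 275 to 975 mm from the base axis. Payload 8.4 kg.
Tool frame: the origin (TCP) lies midway between the tips of the shut fingers; the grasp point (between the pads) lies 19 mm behind it; z points along the fingers, y is the direction in which the jaws open and shut (so a half turn about z gives the same grasp; the last joint's range is limited). The gripper opens to 92 mm and grips with 3 to 60 N. Pads are 20 mm wide; open, the fingers measure 128 mm over their backs; the gripper's body (75 mm by 189 mm) begins 69 mm behind the grasp point.
Start: joints at [-72.445, 20.225, 93.587, -0, 66.188, -0.138], TCP at [189.946, -595.44, 214.583] pointing down, gripper open.
Joint ranges: [-150.9, 150.9], [-52.94, 120.26], [3.33, 152.33], [-74.26, 254.26], [0, 154.13], [-172.89, 172.89]. Speed limits (degrees/s): [127.2, 127.2, 159.86, 180, 180, 180].

### API

Orientations are given as a 3x3 rotation matrix whose columns are the frame's x, y, z axes.
In Python, from cell import bot gives the robot as it stands.
- The arm moves only by the tool drive_tool, never from a script. Its argument "moves" is text: rows parted by semicolons, each of 5 numbers parted by spaces: the opening, from 0 (shut) to 1 (fully open), then the shift along the tool's x, y, z in m, then the turn about the tool's z in degrees. In form: hand tx ty tz roll; .... A call has 1 to 20 rows; each row is the pose to reach, as a shift and turn from the pose commanded when the call began, along the tool's axes at that moment; what a row does not reach only later rows make up. A row lasts 1/12 s, in which the tool goes at most 41.7 mm and 7.16 degrees, less where a joint would pass 70% of its speed; a pose out of reach is approached as far as the arm can. A call with a gripper value outside its range is refused whole. The fingers move at their own pace and stop on an object; "squeeze" is the grip in N (left out, the last holds). Time passes only in rows, so rows that repeat a pose let the fingers close. It gives the time, the measured TCP pose, the force and the opening at its end, in the units of the state.
- bot.read_state(): the state, without advancing time (a new reading comes with each control period).
- bot.camera(name): name is "side" or "top"; returns (picture, depth): 420x560x3 uint8, blue, green, red; 420x560 float32, mm along the optical axis (not along the pixel's ray), 0 where there is no reading.
- bot.camera_params(name): a dict with "mtx" (3x3 intrinsics, pixels), "dist_coeffs" ([k1, k2, p1, p2, k3] as OpenCV has them; the pictures are not rectified), "position" and "rotation" of the camera in the world. Camera axes: x right, y up, looking along -z (the intrinsics and any distortion apply to the point x, -y, -z); pixel columns grow to the right and rows downward; lengths in mm; the calibration is good to about 2 mm. A picture is of the moment at which its call begins. camera_params takes no time and is no camera call.
- bot.finish_job(): hands the job in, once; it reports no verdict.
The state is a dict: "clock": time; "joint_positions": joint angles; "dq": joint speeds; "tau": joint torques, N m; "ee_pos": TCP position; "eef_rot": TCP orientation; "wrist_force": force on the tool from outside, world axes, zero at the start; "moment": the same for the moment, N m; "width": finger opening in mm.
Only numpy, scipy, OpenCV 4.12 (cv2) and the standard library are available. Lean on these libraries where they do the work, as an engineer would, in place of code of your own. Each camera call takes 0.05 s, during which the arm holds its last target.

## Working session

There is one attempt and no reset: what is moved stays moved. The work goes in short steps, Python scripts to look and compute and a tool call to move; the robot and the scene stay as the last step left them, time stands still between calls to the robot, and variables do not carry over. Pictures are saved under pics/ and viewed, and the job is handed in when it is done.

Besides the shell and the picture viewer there is one more tool, called after "Emit:" as name(argument=value, ...), one argument or row to a line, values as JSON. drive_tool: Moves the arm, as the interface text tells. Its arguments: {"type":"object","properties":{"moves":{"type":"string"},"squeeze":{"type":"number"}},"required":["moves"]}

```bash
ls; mkdir -p pics
python3 - <<'E'
from cell import bot
import cv2,numpy as np
s=bot.read_state();print(s)
for n in("side","top"):
    p,d=bot.camera(n);cv2.imwrite(f"pics/{n}0.png",p);np.save(f"{n}0.npy",d);cv2.imwrite
    print(n,bot.camera_params(n))
E
```

```text
pics
{'clock': 0.0, 'joint_positions': array([-7.24472665e+01,  2.02603515e+01,  9.36273576e+01,  6.03596284e-04,
        6.61854501e+01, -1.37472079e-01]), 'dq': array([ 0.02404752,  0.00959984,  0.1108579 ,  0.06329729, -0.02832466,
       -0.06758756]), 'tau': array([ 2.71284182e-03, -5.93842185e+01, -3.34219623e+01,  6.98855915e-02,
        2.33664428e-02, -1.25519014e-04]), 'ee_pos': array([ 189.78313944, -595.00391366,  213.89978052]), 'eef_rot': array([[ 9.52714737e-01,  3.03865906e-01, -3.75892852e-04],
       [ 3.03866138e-01, -9.52713955e-01,  1.22032223e-03],
       [ 1.26959530e-05, -1.27684008e-03, -9.99999185e-01]]), 'wrist_force': array([ 0.18532277, -0.21275247,  0.6363983 ]), 'moment': array([ 0.02510741,  0.00322284, -0.01647332]), 'width': 91.51285918508101}
side {'mtx': array([[397.26127712,   0.        , 277.00056243],
       [  0.        , 397.26127712, 205.46266394],
       [  0.        ,   0.        ,   1.        ]]), 'dist_coeffs': array([-0.00456427,  0.        ,  0.        ,  0.        ,  0.        ]), 'position': array([356.10006378, 604.82811036, 720.64755553]), 'rotation': array([[-0.95850493,  0.2038934 , -0.19923798],
       [-0.285065  , -0.69164277,  0.66360246],
       [-0.00249734,  0.69286201,  0.72106588]])}
top {'mtx': array([[397.74302979,   0.        , 279.19059953],
       [  0.        , 397.74302979, 212.00889536],
       [  0.        ,   0.        ,   1.        ]]), 'dist_coeffs': array([0.03291127, 0.        , 0.        , 0.        , 0.        ]), 'position': array([438.82771923,  39.55208348, 978.51386473]), 'rotation': array([[ 0.01647512,  0.9960873 , -0.08682549],
       [-0.99930826,  0.01929934,  0.03178908],
       [ 0.03334037,  0.0862417 ,  0.99571622]])}
```

View pics/side0.png

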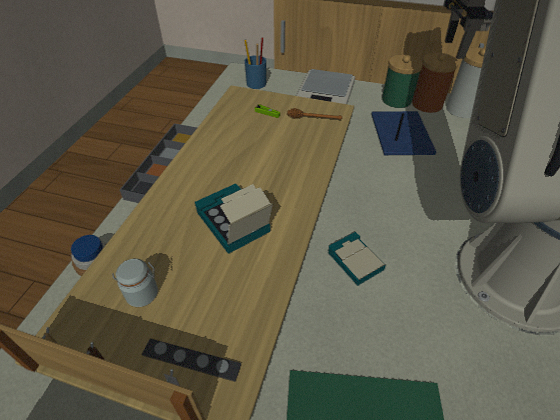

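View pics/top0.png

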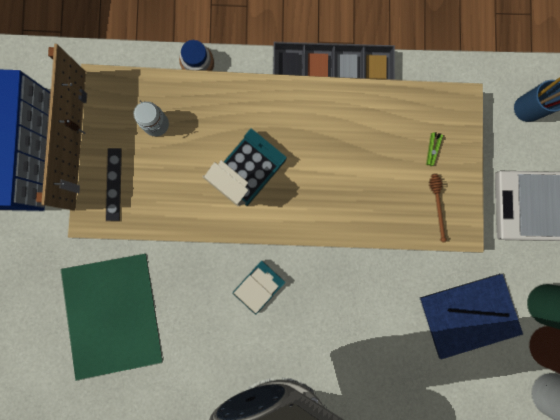

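Run:
```python
import cv2
p=cv2.imread("pics/top0.png");cv2.imwrite("pics/t0z.png",cv2.resize(p[115:220,190:300],None,fx=5.5,fy=5.5,interpolation=cv2.INTER_CUBIC))
p=cv2.imread("pics/side0.png");cv2.imwrite("pics/s0z.png",cv2.resize(p[170:265,180:290],None,fx=5.5,fy=5.5,interpolation=cv2.INTER_CUBIC))
```

```text
(no output)
```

View pics/t0z.png

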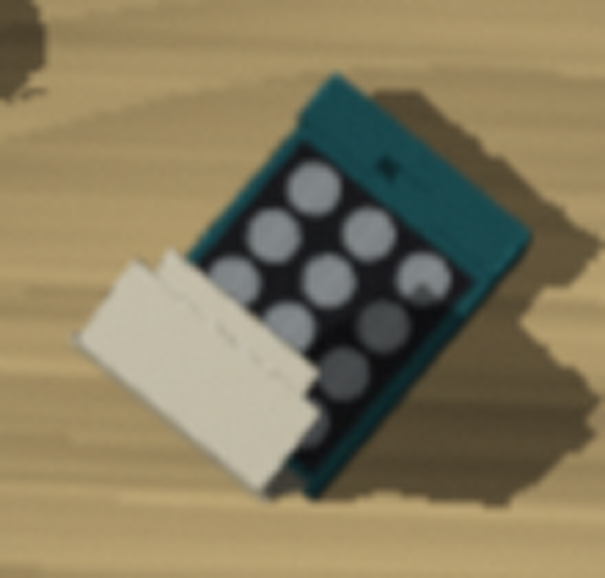

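View pics/s0z.png

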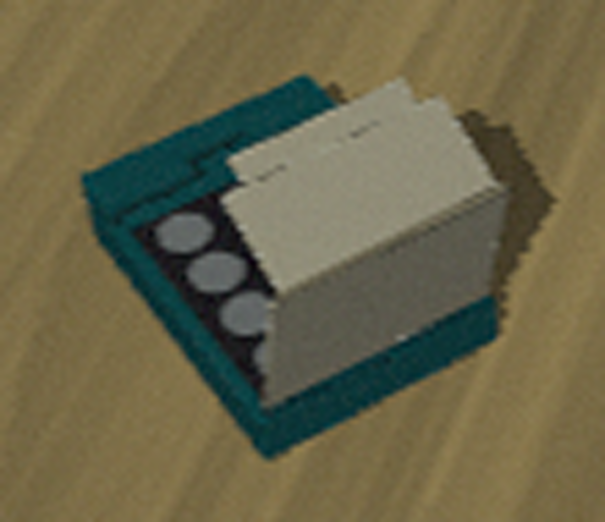

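```bash
cat > h.py <<'E'
from cell import bot
import cv2,numpy as np
P={n:bot.camera_params(n) for n in("side","top")}
def ray(n,uv):
    c=P[n];q=cv2.undistortPoints(np.array([[uv]],float),c["mtx"],c["dist_coeffs"])[0,0]
    d=c["rotation"]@np.array([q[0],-q[1],-1]);return c["position"],d/np.linalg.norm(d)
def plane(n,uv,z):
    o,d=ray(n,uv);return o+d*(z-o[2])/d[2]
def tri(a,b):
    o,d=ray("top",a);p,e=ray("side",b)
    s,t=np.linalg.lstsq(np.c_[d,-e],p-o,rcond=None)[0]
    A,B=o+s*d,p+t*e;return (A+B)/2,np.linalg.norm(A-B)
def proj(n,X):
    c=P[n];q=c["rotation"].T@(np.array(X,float)-c["position"]);q=np.array([q[0],-q[1],-q[2]])
    return cv2.projectPoints(q.reshape(1,3),np.zeros(3),np.zeros(3),c["mtx"],c["dist_coeffs"])[0][0,0]
E
python3 - <<'E'
from h import *
np.set_printoptions(precision=1,suppress=True)
T=lambda u,v:(190+(u+.5)/5.5-.5,115+(v+.5)/5.5-.5)
S=lambda u,v:(180+(u+.5)/5.5-.5,170+(v+.5)/5.5-.5)
print("lip top corners top",plane("top",T(337,73),107),plane("top",T(530,238),107))
print("lip top corners side",plane("side",S(83,178),107),plane("side",S(307,76),107))
print("rear bottom side",plane("side",S(270,460),72),plane("side",S(497,342),72))
print("rear right top rim",plane("top",T(315,497),98))
print("crease",tri(T(75,338),S(280,293)),tri(T(262,493),S(505,187)))
print("tongue corners",tri(T(168,248),S(230,158)),tri(T(320,375),S(405,80)))
E
```

```text
lip top corners top [702.1  78.1 107. ] [636.1  -1.3 107. ]
lip top corners side [699.4  80.3 107. ] [635.7   0.3 107. ]
rear bottom side [591.1 164.6  72. ] [527.6  86.6  72. ]
rear right top rim [529.9  83.5  98. ]
crease (array([577.6, 168.9, 174.7]), np.float64(3.1826549353283373)) (array([521.3,  98.9, 172.6]), np.float64(4.0602594030984385))
tongue corners (array([607.6, 133.3, 195.6]), np.float64(3.1302809795338455)) (array([563.4,  77.7, 193.5]), np.float64(2.0227789252904533))
```

Emit:
drive_tool(
  moves="0 0 0 -0.04 0; 0 0 0 -0.08 0; 0 0.5455 -0.6143 -0.08 -123.3; 0 0.5455 -0.6143 -0.08 -123.3; 0 0.5455 -0.6143 -0.08 -123.3; 0 0.5455 -0.6143 -0.08 -123.3; 0 0.5455 -0.6143 -0.08 -123.3; 0 0.5455 -0.6143 -0.08 -123.3; 0 0.5455 -0.6143 -0.08 -123.3; 0 0.5455 -0.6143 -0.08 -123.3; 0 0.5455 -0.6143 -0.08 -123.3; 0 0.5455 -0.6143 -0.08 -123.3; 0 0.5455 -0.6143 -0.08 -123.3; 0 0.5455 -0.6143 -0.08 -123.3; 0 0.5455 -0.6143 -0.08 -123.3; 0 0.5455 -0.6143 -0.08 -123.3; 0 0.5455 -0.6143 -0.08 -123.3; 0 0.5455 -0.6143 -0.08 -123.3; 0 0.5455 -0.6143 -0.08 -123.3; 0 0.5455 -0.6143 -0.08 -123.3",
)

```text
clock: 1.77
ee_pos: [494.1, 92.4, 294.5]
eef_rot: [[-0.782, 0.623, -0.0], [0.623, 0.782, -0.0], [-0.0, -0.0, -1.0]]
wrist_force: [1.3, -1.5, -0.4]
width: 0.3
```

Emit:
drive_tool(
  moves="0 0.017 0.067 0 0.5; 0 0.017 0.067 0 0.5; 0 0.017 0.067 0 0.5; 0 0.017 0.067 0 0.5; 0 0.017 0.067 0 0.5",
)

```text
clock: 2.18
ee_pos: [522.2, 152.3, 294.1]
eef_rot: [[-0.772, 0.636, -0.001], [0.636, 0.772, -0.001], [0.0, -0.001, -1.0]]
wrist_force: [-1.4, 0.1, 0.5]
width: 0.1
```

Run:
```python
from h import *
s=bot.read_state();print(s['ee_pos'],s['eef_rot'],s['wrist_force'],s['joint_positions'])
p,_=bot.camera("side");cv2.imwrite("pics/s1.png",p)
p,_=bot.camera("top");cv2.imwrite("pics/t1.png",p)
```

```text
[522.24237307 152.32837077 294.08772901] [[-7.71828587e-01  6.35829372e-01 -1.28140058e-03]
 [ 6.35830467e-01  7.71828364e-01 -7.70059275e-04]
 [ 4.99395006e-04 -1.40910729e-03 -9.99998883e-01]] [-1.35175537  0.12962703  0.4881139 ] [ 1.61175354e+01  9.05390588e+00  9.80811542e+01 -2.30171100e-02
  7.29477228e+01 -3.43941074e+01]
```

View pics/s1.png

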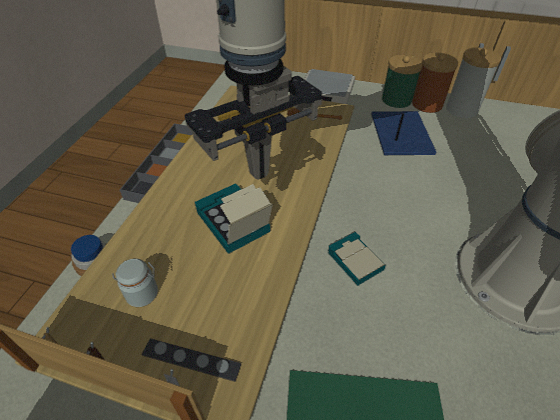

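Emit:
drive_tool(
  moves="0 0 0.003 0.04 -0.5; 0 0 0.003 0.08 -0.5; 0 0 0.003 0.11 -0.5; 0 0 0.003 0.13 -0.5; 0 0 0.003 0.136 -0.5; 0 0 0.003 0.136 -0.5; 0 0 0.003 0.136 -0.5",
)

```text
clock: 2.87
ee_pos: [525.4, 154.8, 159.7]
eef_rot: [[-0.776, 0.63, 0.001], [0.63, 0.776, 0.0], [-0.001, 0.001, -1.0]]
wrist_force: [1.1, -0.3, 0.5]
width: 0.3
```

Run:
```python
from h import *
print(proj("side",[522.2,152.3,294]))
C=np.array([613.9,82.5]);a=np.radians(-39)
s=bot.read_state();d=s['ee_pos'][:2]-C;print(s['ee_pos'],[d@[np.cos(a),np.sin(a)],d@[-np.sin(a),np.cos(a)]],s['wrist_force'])
p,_=bot.camera("side");cv2.imwrite("pics/s2.png",cv2.resize(p[60:270,150:350],None,fx=2.8,fy=2.8,interpolation=cv2.INTER_CUBIC))
```

```text
[258.9412488  173.70533394]
[525.37115045 154.75473969 159.69677307] [np.float64(-114.2712189344887), np.float64(0.4394689280693113)] [ 1.08583678 -0.3334273   0.49276847]
```

View pics/s2.png

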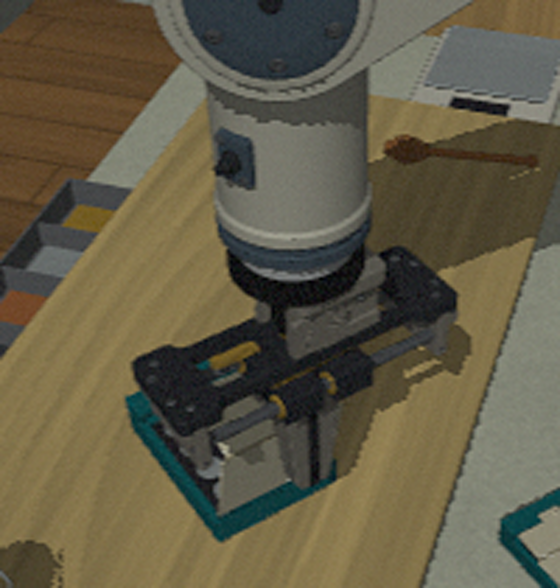

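Emit:
drive_tool(
  moves="0 -0.008 0 0 0; 0 -0.014 0 0 0; 0 -0.018 0 0 0; 0 -0.021 0 0 0; 0 -0.024 0 0 0; 0 -0.027 0 0 0; 0 -0.030 0 0 0; 0 -0.033 0 0 0; 0 -0.036 0 0 0; 0 -0.039 0 0 0; 0 -0.042 0 0 0; 0 -0.045 0 0 0",
)

```text
clock: 3.92
ee_pos: [559.9, 126.8, 158.5]
eef_rot: [[-0.777, 0.629, -0.0], [0.629, 0.777, 0.0], [0.0, -0.0, -1.0]]
wrist_force: [-0.9, 1.1, 0.1]
width: 0.5
```

```bash
cat > st.py <<'E'
from h import *
import sys
C=np.array([613.9,82.5]);a=np.radians(-39)
s=bot.read_state();d=s['ee_pos'][:2]-C;print(s['ee_pos'],[d@[np.cos(a),np.sin(a)],d@[-np.sin(a),np.cos(a)]],s['ee_pos'][2]-72,s['wrist_force'],s['clock'])
p,_=bot.camera("side");q,_=bot.camera("top")
cv2.imwrite(f"pics/c{sys.argv[1]}.png",np.hstack([cv2.resize(p[130:270,180:320],None,fx=2.8,fy=2.8,interpolation=cv2.INTER_CUBIC),cv2.resize(q[100:240,170:310],None,fx=2.8,fy=2.8,interpolation=cv2.INTER_CUBIC)]))
E
python3 st.py 1
```

```text
[559.8795456  126.81076581 158.49083815] [np.float64(-69.86744644335705), np.float64(0.4397592083273672)] 86.49083815227661 [-0.88038301  1.14325983  0.07265446] 3.9167
```

View pics/c1.png

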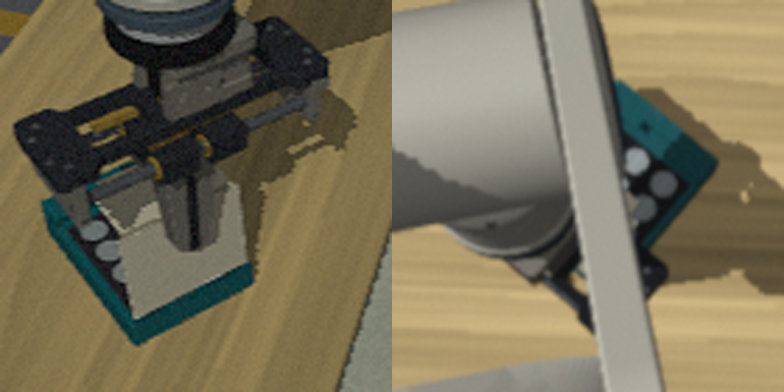

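Emit:
drive_tool(
  moves="0 -0.003 0 0 0; 0 -0.006 0 0 0; 0 -0.009 0 0 0; 0 -0.012 0 0 0; 0 -0.015 0 0 0; 0 -0.018 0 0 0; 0 -0.021 0 0 0; 0 -0.024 0 0 0; 0 -0.028 0 0 0; 0 -0.0305 0 0.0005 0; 0 -0.033 0 0.001 0; 0 -0.0355 0 0.0025 0; 0 -0.038 0 0.0045 0; 0 -0.0405 0 0.0065 0; 0 -0.043 0 0.0085 0; 0 -0.045 0 0.011 0; 0 -0.0473 0 0.0133 0; 0 -0.049 0 0.0155 0; 0 -0.051 0 0.018 0; 0 -0.051 0 0.018 0",
)

```text
clock: 5.68
ee_pos: [599.6, 94.6, 140.1]
eef_rot: [[-0.777, 0.63, -0.0], [0.63, 0.777, -0.0], [0.0, -0.0, -1.0]]
wrist_force: [0.1, 0.1, 0.4]
width: 0.4
```

```bash
python3 st.py 2
```

```text
[599.55406548  94.59021403 140.06689091] [np.float64(-18.757503299519662), np.float64(0.36767188138630447)] 68.06689091026672 [0.10462013 0.12730264 0.41865048] 5.6833
```

View pics/c2.png

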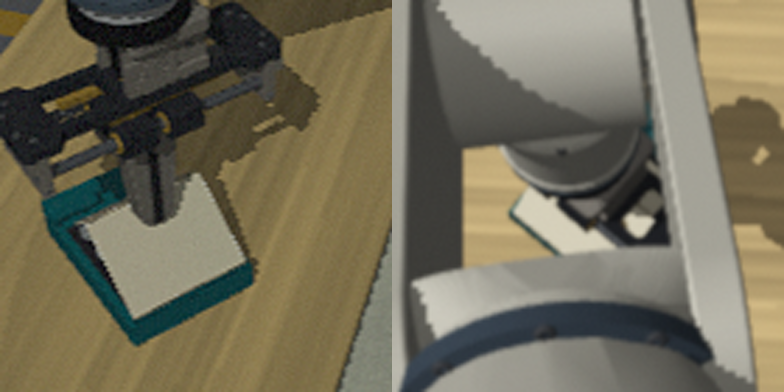

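Emit:
drive_tool(
  moves="0 -0.003 0 0.002 0; 0 -0.006 0 0.004 0; 0 -0.008 0 0.006 0; 0 -0.0095 0 0.009 0; 0 -0.011 0 0.012 0; 0 -0.0125 0 0.015 0; 0 -0.0135 0 0.018 0; 0 -0.0146 0 0.021 0; 0 -0.0155 0 0.0235 0; 0 -0.0155 0 0.0235 0",
)

```text
clock: 6.62
ee_pos: [611.6, 84.9, 116.5]
eef_rot: [[-0.777, 0.629, -0.0], [0.629, 0.777, -0.0], [-0.0, -0.0, -1.0]]
wrist_force: [-1.0, 1.5, 1.0]
width: 1.0
```

```bash
python3 st.py 3
```

```text
[611.55736403  84.88465254 116.45388375] [np.float64(-3.3212805511743655), np.float64(0.3789545035385955)] 44.453883745826715 [-1.01756847  1.53808536  0.99180208] 6.6167
```

View pics/c3.png

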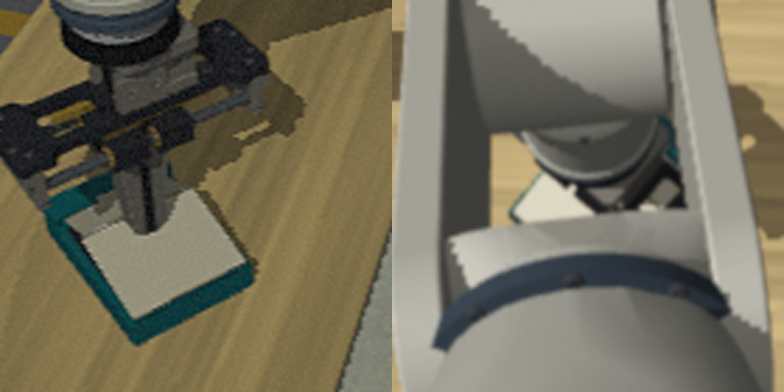

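Emit:
drive_tool(
  moves="0 -0.0005 0 0.002 0; 0 -0.001 0 0.004 0; 0 -0.0015 0 0.006 0; 0 -0.002 0 0.008 0; 0 -0.002 0 0.010 0; 0 -0.0025 0 0.012 0; 0 -0.0025 0 0.014 0; 0 -0.0025 0 0.0155 0; 0 -0.0025 0 0.0155 0",
)

```text
clock: 7.47
ee_pos: [613.6, 83.4, 101.3]
eef_rot: [[-0.777, 0.629, 0.0], [0.629, 0.777, -0.0], [-0.0, 0.0, -1.0]]
wrist_force: [1.0, -0.7, 0.5]
width: 0.1
```

```bash
python3 st.py 4
```

```text
[613.60300826  83.37014914 101.26882843] [np.float64(-0.7784085255552604), np.float64(0.48932993204979225)] 29.268828426177578 [ 0.95130167 -0.65802155  0.45872647] 7.4667
```

View pics/c4.png

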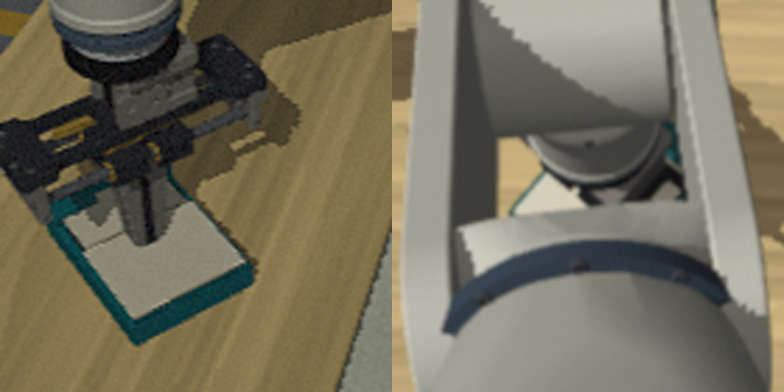

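Emit:
drive_tool(
  moves="0 -0.002 0 0.001 0; 0 -0.004 0 0.002 0; 0 -0.006 0 0.003 0; 0 -0.006 0 0.004 0; 0 -0.006 0 0.005 0; 0 -0.006 0 0.005 0; 0 -0.006 0 0.005 0",
)

```text
clock: 8.15
ee_pos: [616.9, 80.8, 98.9]
eef_rot: [[-0.777, 0.63, -0.002], [0.63, 0.777, 0.002], [0.003, -0.0, -1.0]]
wrist_force: [-13.6, 4.4, 28.4]
width: 0.6
```

```bash
python3 st.py 5
```

```text
[616.94772798  80.76336948  98.89418863] [np.float64(3.4614264855096613), np.float64(0.5683819678060162)] 26.894188634412487 [-13.55336096   4.41822073  28.43200226] 8.15
```

View pics/c5.png

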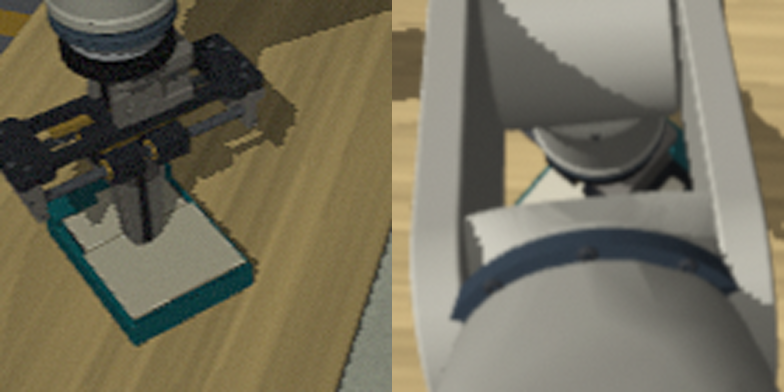

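Emit:
drive_tool(
  moves="0 0.001 0 -0.001 0; 0 0.002 0 -0.003 0; 0 0.002 0 -0.005 0; 0 0.002 0 -0.008 0; 0 0.002 0 -0.015 0; 0 0.002 0 -0.03 0; 0 0.002 0 -0.06 0; 0 0.002 0 -0.1 0; 0 0.002 0 -0.14 0; 0 0.002 0 -0.18 0; 0 0.002 0 -0.18 0",
)

```text
clock: 9.17
ee_pos: [620.3, 81.3, 285.6]
eef_rot: [[-0.777, 0.629, 0.012], [0.63, 0.777, 0.002], [-0.008, 0.009, -1.0]]
wrist_force: [1.8, 0.1, 0.1]
width: 0.5
```

```bash
python3 st.py 6
```

```text
[620.33784125  81.33641987 285.64814753] [np.float64(5.735407028550691), np.float64(3.1471931760639698)] 213.648147530933 [1.79131611 0.07502956 0.118799  ] 9.1667
```

View pics/c6.png

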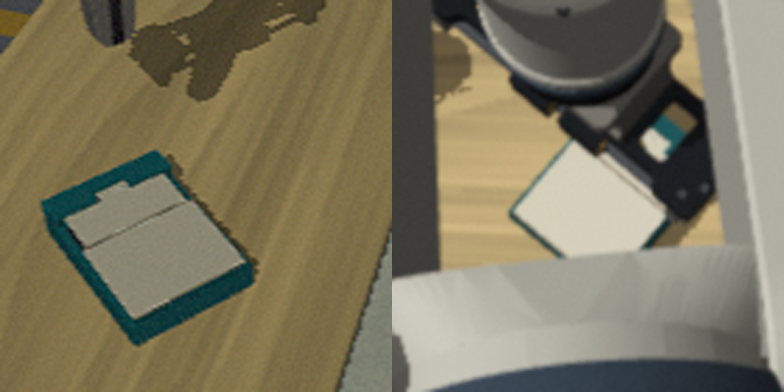

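Emit:
drive_tool(
  moves="0 0 -0.04 0 0; 0 0 -0.08 0 0; 0 0 -0.12 0 0; 0 0 -0.16 0 0; 0 0 -0.2 0 0; 0 0 -0.24 0 0; 0 0 -0.28 0 0; 0 0 -0.3 0 0; 0 0 -0.3 0 0; 0 0 -0.3 0 0; 0 0 -0.3 0 0; 0 0 -0.3 0 0",
)

```text
clock: 10.27
ee_pos: [428.1, -151.3, 276.0]
eef_rot: [[-0.778, 0.629, -0.001], [0.629, 0.778, 0.001], [0.001, -0.0, -1.0]]
wrist_force: [0.2, 0.0, -0.2]
width: 0.4
```

```bash
python3 st.py 7
python3 - <<'E'
from h import *
p,_=bot.camera("side");cv2.imwrite("pics/s7.png",cv2.resize(p[170:265,180:290],None,fx=5.5,fy=5.5,interpolation=cv2.INTER_CUBIC))
q,_=bot.camera("top");cv2.imwrite("pics/t7.png",q)
E
```

```text
[ 428.11291866 -151.34650979  275.96157671] [np.float64(2.7806970313512904), np.float64(-298.65246936489154)] 203.96157670793298 [ 0.22173306  0.01811713 -0.15569212] 10.2667
```

View pics/s7.png

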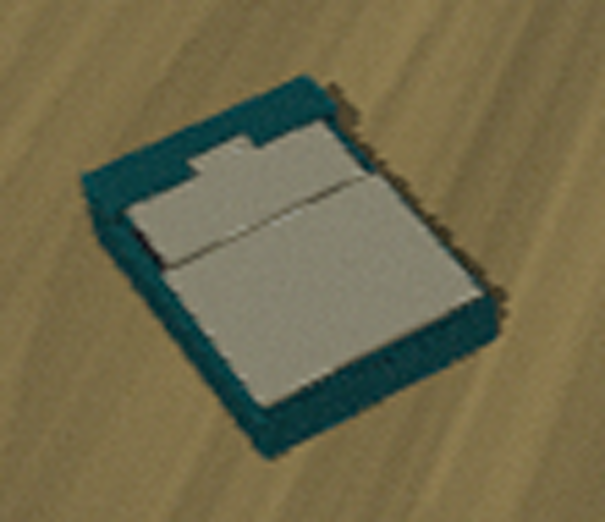

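View pics/t7.png

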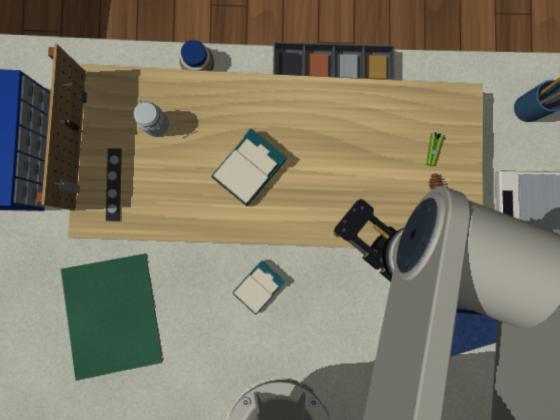

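Run:
```python
from h import *
S=lambda u,v:(180+(u+.5)/5.5-.5,170+(v+.5)/5.5-.5)
C=np.array([613.9,82.5]);a=np.radians(-39)
q=cv2.imread("pics/t7.png");cv2.imwrite("pics/t7z.png",cv2.resize(q[115:220,190:300],None,fx=5.5,fy=5.5,interpolation=cv2.INTER_CUBIC))
for z in(99,102,105):
  for uv in((165,268),(380,173)):
    d=plane("side",S(*uv),z)[:2]-C;print(z,d@[np.cos(a),np.sin(a)],d@[-np.sin(a),np.cos(a)])
```

```text
99 14.068119227129348 45.31113644123048
99 10.814883094854636 -49.265374514044815
102 11.447045480322144 46.26847289324612
102 8.20950909352196 -47.85162263766173
105 8.825971733514816 47.22580934526173
105 5.604135092189361 -46.43787076127873
```

View pics/t7z.png

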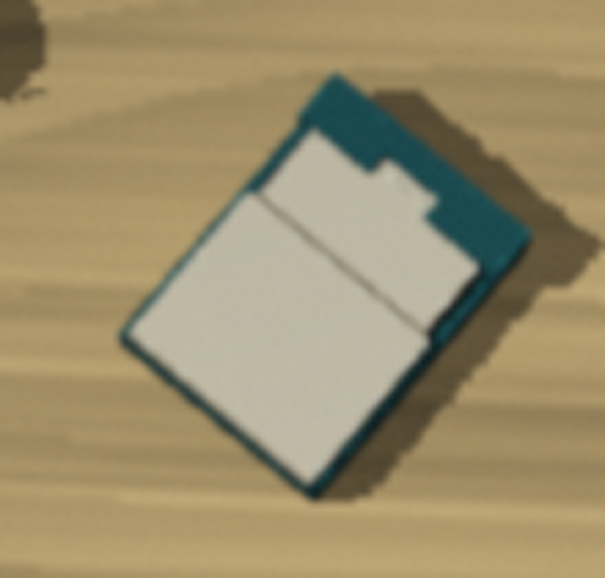

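```bash
python3 -c "
from cell import bot
print(bot.finish_job(),bot.read_state()['clock'])"
```

```text
the job is handed in; nothing more can be done
the job is handed in; nothing more can be done
```

The larger teal case is closed, and I handed the job in at about 10.4 s on the robot's clock. With the fingers shut, I pushed the flap over from behind at about 2 N. I then pressed it flat at the crease until the tongue slid under the lip, and lifted away.

- **Tuck:** Pictures taken about 1.5 s after letting go show the tongue under the lip on both sides of the thumb notch. The crease measured about 99–102 mm above the table, against 98 mm for fully flat. The cameras are only good to about 2 mm.
- **Case position:** All its visible corners are at the same pixels as before I started.
- **Other items:** The magnets, jar and clip look unchanged in the overhead picture. The arm never went near the dipper, but it hides most of it in that picture, so I did not fully confirm it.
- **Forces:** The highest reading was about 32 N at the wrist during the final press (28 N down, 14 N sideways). I only read forces at the end of each move, so a brief higher value could have gone unseen.

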